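# Unstopper the coffee-bean jar

### The job

Open the squat stoneware bean jar that has an ear on its side, so it can be refilled: its stopper is seated firmly, so while it is still in the neck rock it about ten degrees towards the ear, then about ten degrees the other way, and then lift it out. Stand the stopper upright, narrow end down, near the middle of the pale round wooden coaster and let go; leave the jar standing where it is.

Things in the scene. Friction and masses are not known exactly. Their poses are not given: they have to be found in the camera images.
- bean_jar: Loose 2.2 kg squat white stoneware jar: belly 120 mm across up to 88 mm height, neck 68 mm across, mouth at 130 mm height; hole in the neck 48 mm across, 26 mm long, wider below. Origin: centre of the underside, z up. Its only ear (loop handle) is on its +y side, out to 92 mm from the axis, 29 to 91 mm high. Other corked jars nearby (one tall, one small) have no ear.
- stopper: Loose tapered cork, 38 mm across at the foot, 52 mm at 36 mm height, with a round wooden knob 30 mm across from 36 to 72 mm; about 60 g. Origin: centre of the foot, z towards the knob. It starts upright in bean_jar, foot about 26 mm below the mouth, held by taper and friction. Ease it up 4 mm, then rock it about the mouth's centre; keep the foot 8 mm or more below the mouth while rocking.
- knob (a point): Grip point on the stopper's axis inside the knob, 60 mm above the foot and 12 mm below the knob's top: grip from above across the 30 mm diameter. Axes as the stopper's.
- coaster: Pale wooden disc fixed to the counter, 104 mm across, 10 mm thick. Origin: centre of its underside; its top is 10 mm above it.
Not all that is in view belongs to the job. Several things have the shape of the stopper; the one meant has the colours described above. Leave any pink look-alike of the coaster alone.

How it is judged:
By the outcome, as a careful person would: the job done as asked, in the order asked, and still so for the second after the job is handed in, with the robot touching nothing.
It also fails if it takes over 46 s, if anything falls off the work surface, if the arm or the gripper's body presses on something with over 40 N, if the wrist force passes 120 N, or if a joint passes its speed limit or range.

### The arm

A 6-joint arm with a two-finger parallel gripper is mounted at the origin on the work surface. World frame = base frame: x ahead of the robot, y to its left, z up, the work surface at z = 0. Lengths are in m, angles in rad, forces in N, time in s.
With the tool pointing down it reaches from about 0.325 to 0.75 m from the base axis. Payload 7.6 kg.
Tool frame: the origin (TCP) lies at the very end of the fingers, on their centre line; the grasp point (between the pads) lies 19 mm behind it; y points along the fingers, x is the direction in which the jaws open and shut, and the axes are right-handed (so a half turn about y gives the same grasp; the last joint's range is limited). The gripper opens to 85 mm and grips with 20 to 120 N. Pads are 22 mm wide; open, the fingers measure 114 mm over their backs; the gripper's body (76 mm by 85 mm) begins 54 mm behind the grasp point. The pads swing forward as they close: fully open they stand 13 mm farther back than shut.
Start: joints at [1.063, 0.052, 1.401, -0, 1.689, -0.07], TCP at [0.223, 0.476, 0.231] pointing down, gripper open.
Joint ranges: [-2.9, 2.9], [-0.91, 2.17], [0.12, 2.37], [-1.06, 4.2], [0.26, 2.73], [-2.93, 2.93]. Speed limits (rad/s): [2.57, 2.57, 3.01, 3.14, 3.14, 3.14].

### API

Orientations are given as a unit quaternion [x, y, z, w].
In Python, from plant import manip, cams, job_done gives the robot as it stands.
- The arm moves only by the shell command python3 -m creep 'ROWS'. ROWS is a JSON object of lists of equal length, an entry for each row: "rotation": the turn, a rotation vector about the tool's x, y, z in units of 6 degrees (1.0 is 6 degrees), a list of three; "travel": the shift along the tool's x, y, z in units of 60 mm (1.0 is 60 mm), a list of three; "gripper": the finger opening in mm, from 0 to 85.4. In form: {"rotation": [[wx, wy, wz], ...], "travel": [[dx, dy, dz], ...], "gripper": [gripper, ...]}. A call has 1 to 12 rows; each row is the pose to reach, as a shift and turn from the pose commanded when the call began, along the tool's axes at that moment; what a row does not reach only later rows make up. A row lasts 1/8 s, in which the tool goes at most 62.5 mm and 10.7 degrees, less where a joint would pass 70% of its speed; a pose out of reach is approached as far as the arm can. A call with a gripper value outside its range is refused whole. The fingers move at their own pace and stop on an object; the grip force is fixed at half the most. Time passes only in rows, so rows that repeat a pose let the fingers close. It gives the time, the measured TCP pose, the force and the opening at its end, in the units of the state.
- manip.read_state(): the state, without advancing time (a new reading comes with each control period).
- cams.camera(name): name is "scene" or "top"; returns the picture (400x640x3 uint8, red, green, blue); there is no depth.
- cams.calibration(name): a dict with "camera_matrix" (3x3 intrinsics, pixels), "R" (3x3) and "t" (3): a world point X has camera coordinates R X + t. Camera axes: x right, y down, z forward; pixel columns grow to the right and rows downward; lengths in m; the calibration is good to about 2 mm. A picture is of the moment at which its call begins. calibration takes no time and is no camera call.
- job_done(): hands the job in, once; it reports no verdict.
The state is a dict: "time_s": time; "joints": joint angles; "dq": joint speeds; "effort": joint torques, N m; "eef_pos": TCP position; "ee_rot": TCP orientation; "wrist_force": force on the tool from outside, world axes, zero at the start; "wrist_torque": the same for the moment, N m; "finger_gap": finger opening in m.
Only numpy, scipy, OpenCV 4.12 (cv2) and the standard library are available. Lean on these libraries where they do the work, as an engineer would, in place of code of your own. Each camera call takes 0.05 s, during which the arm holds its last target. There are 200 camera calls.

## Working session

There is one attempt and no reset: what is moved stays moved. The work goes in short steps, Python scripts to look and compute and a shell command to move; the robot and the scene stay as the last step left them, time stands still between calls to the robot, and variables do not carry over. Pictures are saved under pics/ and viewed, about 8 in all and at most 12, crops included, and the job is handed in when it is done.

```bash
mkdir -p pics
python3 - <<'E'
from plant import manip,cams
import cv2,json
print(manip.read_state())
for n in("scene","top"):
    cv2.imwrite(f"pics/{n}0.png",cams.camera(n)[:,:,::-1]);c=cams.calibration(n);print(n,{k:[[round(float(y),4) for y in x] if hasattr(x,'__len__') else round(float(x),4) for x in v] for k,v in c.items()})
E
```

```text
{'time_s': 0.0, 'joints': array([ 1.06268947e+00,  5.28203889e-02,  1.40170654e+00,  2.20454058e-05,
        1.68858977e+00, -7.02761625e-02]), 'dq': array([-0.00188216, -0.00088619, -0.00152368, -0.00109815,  0.00080256,
        0.00065386]), 'effort': array([-1.57189530e-03, -3.81684065e+01, -3.60174608e+01, -1.82210092e-04,
        6.47013119e-03,  3.77457093e-05]), 'eef_pos': array([0.22240748, 0.47524104, 0.23049017]), 'ee_rot': array([ 0.59690135,  0.37900442, -0.37995949, -0.59640189]), 'wrist_force': array([-0.44540554,  0.15758304,  0.48468443]), 'wrist_torque': array([ 0.01017927, -0.01022837,  0.01308543]), 'finger_gap': 0.08505739183308275}
scene {'camera_matrix': [[398.0962, 0.0, 318.0963], [0.0, 398.0962, 199.3056], [0.0, 0.0, 1.0]], 'R': [[0.0733, 0.9973, -0.0007], [0.6755, -0.0502, -0.7357], [-0.7337, 0.0534, -0.6773]], 't': [-0.0041, -0.2721, 1.3752]}
top {'camera_matrix': [[385.4662, 0.0, 325.673], [0.0, 385.4662, 207.2694], [0.0, 0.0, 1.0]], 'R': [[0.0195, -0.9996, -0.018], [-0.9856, -0.0162, -0.1685], [0.1682, 0.021, -0.9855]], 't': [-0.045, 0.5405, 0.8302]}
```

View pics/scene0.png

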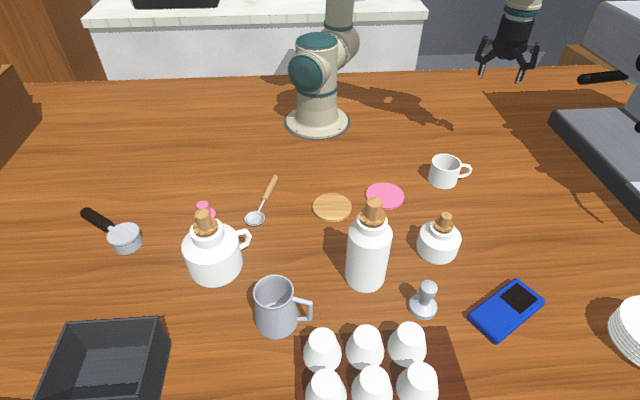

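View pics/top0.png

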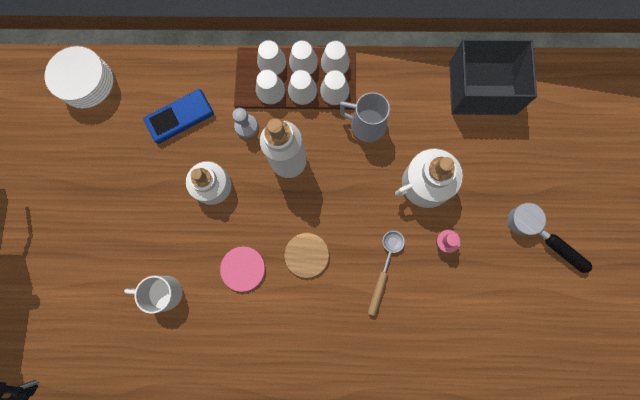

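Stopper candidates:
- Eared jar: scene (205,218), top (441,167).
- Tall jar: scene (374,208), top (277,129).
- Small jar: scene (445,220), top (202,177).
- Pink look-alike: scene (205,207), top (448,241).

I choose the one in the eared squat jar. The pale coaster is at scene (332,207), top (307,256). Next is one close crop to check the choice.

Run:
```python
import cv2,numpy as np
a=cv2.imread("pics/scene0.png")[185:295,165:265];b=cv2.imread("pics/top0.png")[130:230,380:480]
a=cv2.resize(a,(400,440),interpolation=2);b=cv2.resize(b,(400,400),interpolation=2);b=cv2.copyMakeBorder(b,0,40,0,0,0)
cv2.imwrite("pics/c1.png",np.hstack([a,b]))
```

```text
(no output)
```

View pics/c1.png

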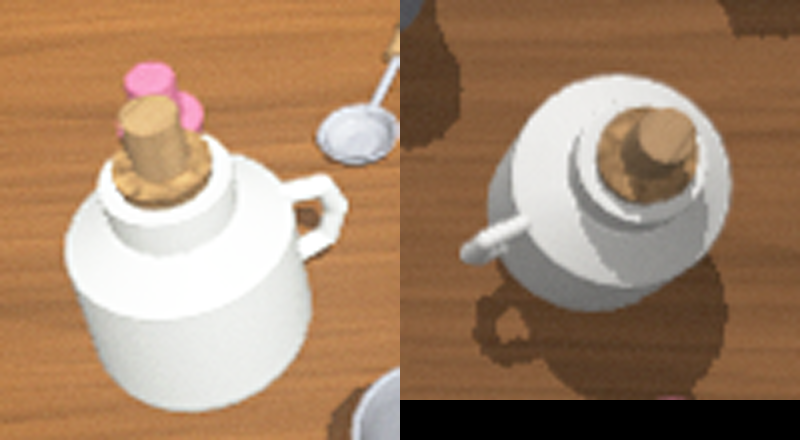

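Crop: the eared squat jar holds a cork-coloured stopper with a wooden knob, so the choice is right. In scene pixels, the knob top is at (202.5,210.8), the mouth at (207,230) and the ear tip at (249.5,237.5). In top pixels they are (448,162.7), (440.5,170.8) and (397.5,193).

```bash
cat > h.py <<'E'
import numpy as np
from plant import manip,cams
from scipy.spatial.transform import Rotation as Ro
def ray(n,p):
    c=cams.calibration(n);R=np.array(c["R"]);t=np.array(c["t"])
    return -R.T@t, R.T@np.linalg.solve(np.array(c["camera_matrix"]),[p[0],p[1],1])
def atz(n,p,z):
    o,d=ray(n,p);return o+d*(z-o[2])/d[2]
def tri(ps,pt):
    A=[];b=[]
    for n,p in(("scene",ps),("top",pt)):
        o,d=ray(n,p);d/=np.linalg.norm(d);P=np.eye(3)-np.outer(d,d);A.append(P);b.append(P@o)
    return np.linalg.lstsq(np.vstack(A),np.hstack(b),rcond=None)[0]
def proj(n,X):
    c=cams.calibration(n);q=np.array(c["camera_matrix"])@(np.array(c["R"])@X+np.array(c["t"]));return q[:2]/q[2]
def togo(pos,Rt):
    """travel (60mm) & rotation (6deg) in current tool axes"""
    s=manip.read_state();R=Ro.from_quat(s["ee_rot"])
    return R.inv().apply(np.array(pos)-s["eef_pos"])/.06, np.degrees((R.inv()*Rt).as_rotvec())/6
E
python3 - <<'E'
from h import *
np.set_printoptions(precision=4,suppress=True)
for k,z,s,t in(("knobtop",.176,(202.5,210.8),(448,162.7)),("mouth",.13,(207,230),(440.5,170.8)),("ear",.06,(249.5,237.5),(397.5,193)),("coaster",.01,(332,207),(307,256))):
    print(k,atz("scene",s,z),atz("top",t,z),tri(s,t))
print(Ro.from_quat(manip.read_state()["ee_rot"]).as_matrix())
E
```

```text
knobtop [ 0.6083 -0.272   0.176 ] [ 0.6113 -0.2756  0.176 ] [ 0.6104 -0.273   0.1785]
mouth [ 0.6178 -0.2705  0.13  ] [ 0.6073 -0.2735  0.13  ] [ 0.6095 -0.2745  0.1216]
ear [ 0.5813 -0.1937  0.06  ] [ 0.5738 -0.1959  0.06  ] [ 0.5752 -0.1959  0.0535]
coaster [0.4441 0.008  0.01  ] [0.432  0.0065 0.01  ] [ 0.4326  0.0083 -0.0011]
[[ 0.424  -0.0007 -0.9057]
 [ 0.9057 -0.0012  0.424 ]
 [-0.0014 -1.      0.0001]]
```

Run:
```python
from h import *
import cv2
np.set_printoptions(precision=3,suppress=True)
u=np.array([-.38,.925,0]);x=-u;y=np.array([0,0,-1.]);R=Ro.from_matrix(np.c_[x,y,np.cross(x,y)])
print(togo([.610,-.273,.27],R))
for n,w in(("scene",(300,180,365,235)),("top",(275,225,340,290))):
    im=cv2.imread(f"pics/{n}0.png")[w[1]:w[3],w[0]:w[2]];h=cv2.cvtColor(im,cv2.COLOR_BGR2HSV)
    m=((h[...,2]>175)&(h[...,1]<160)&(h[...,0]<30)).astype(np.uint8)
    k,l,s,c=cv2.connectedComponentsWithStats(m);i=1+s[1:,4].argmax();p=c[i]+w[:2];print(n,s[i],p,atz(n,p,.010))
```

```text
(array([ -8.557,  -0.647, -11.138]), array([ 0.015, 22.097, -0.008]))
scene [   0    0   65   55 2803] [330.915 204.756] [0.435 0.006 0.01 ]
top [ 10   8  43  26 703] [305.917 245.733] [0.456 0.01  0.01 ]
```

```bash
python3 -m creep '{"rotation":[[0,22.1,0],[0,22.1,0],[0,22.1,0],[0,22.1,0],[0,22.1,0],[0,22.1,0],[0,22.1,0],[0,22.1,0],[0,22.1,0],[0,22.1,0],[0,22.1,0],[0,22.1,0]],"travel":[[-8.56,-0.65,-11.14],[-8.56,-0.65,-11.14],[-8.56,-0.65,-11.14],[-8.56,-0.65,-11.14],[-8.56,-0.65,-11.14],[-8.56,-0.65,-11.14],[-8.56,-0.65,-11.14],[-8.56,-0.65,-11.14],[-8.56,-0.65,-11.14],[-8.56,-0.65,-11.14],[-8.56,-0.65,-11.14],[-8.56,-0.65,-11.14]],"gripper":[60,60,60,60,60,60,60,60,60,60,60,60]}'
python3 - <<'E'
from h import *
np.set_printoptions(precision=3,suppress=True)
u=np.array([-.38,.925,0]);x=-u;y=np.array([0,0,-1.]);R=Ro.from_matrix(np.c_[x,y,np.cross(x,y)])
print(togo([.610,-.273,.24],R))
E
```

```text
time_s: 1.6
eef_pos: [0.5676, -0.1917, 0.2656]
ee_rot: [-0.598, 0.377, -0.376, 0.599]
wrist_force: [0.8, 0.4, 0.1]
finger_gap: 0.0605
(array([1.527, 0.426, 0.051]), array([ 0.002,  0.551, -0.005]))
```

```bash
python3 -m creep '{"rotation":[[0,0.55,0],[0,0.55,0],[0,0.55,0],[0,0.55,0],[0,0.55,0]],"travel":[[0.8,0.2,0.02],[1.53,0.43,0.05],[1.53,0.9,0.05],[1.53,0.9,0.05],[1.53,0.9,0.05]],"gripper":[60,60,60,60,60]}'
python3 - <<'E'
from h import *
import cv2
np.set_printoptions(precision=4,suppress=True)
a=cams.camera("scene")[:,:,::-1];b=cams.camera("top")[:,:,::-1]
cv2.imwrite("pics/s1.png",a);cv2.imwrite("pics/t1.png",b)
a=cv2.resize(a[165:285,150:250],(400,480),interpolation=2);b=cv2.resize(b[110:230,380:480],(400,480),interpolation=2)
cv2.imwrite("pics/c2.png",np.hstack([a,b]))
s=manip.read_state();print(s["eef_pos"],s["ee_rot"],proj("scene",s["eef_pos"]),proj("top",s["eef_pos"]))
E
```

```text
time_s: 2.22
eef_pos: [0.6102, -0.2707, 0.2133]
ee_rot: [-0.589, 0.391, -0.392, 0.589]
wrist_force: [-0.1, 0.3, 0.3]
finger_gap: 0.0601
[ 0.6105 -0.2707  0.2143] [-0.5886  0.3905 -0.3927  0.5889] [199.1189 197.3547] [451.4229 157.2762]
```

View pics/c2.png

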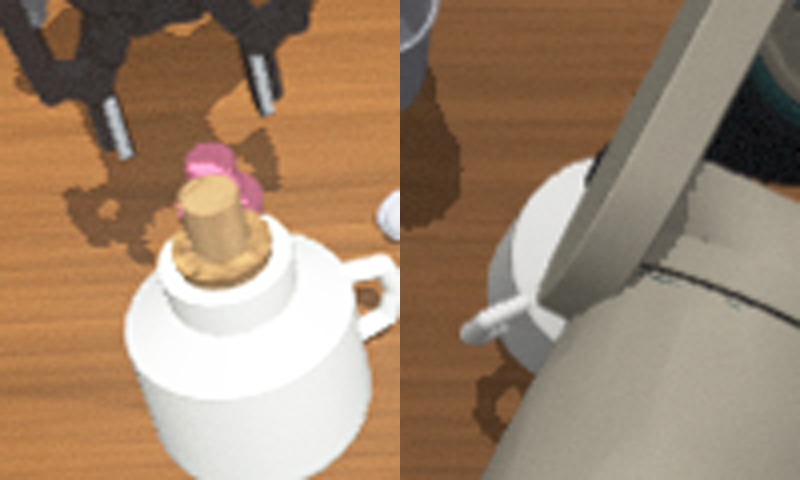

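In the scene crop the fingertips are at (180.8,204.3) and (217,193.3), so their midpoint matches the projected TCP. The knob-top centre is nearer (202.3,213.5) in scene and (446.9,164.3) in top. I'll recompute with those.

Run:
```python
from h import *
np.set_printoptions(precision=4,suppress=True)
s,t=(202.3,213.5),(446.9,164.3)
print(atz("scene",s,.176),atz("top",t,.176),tri(s,t))
# predicted outlines for axis hypotheses
for X in((.607,-.273),(.612,-.272),(.617,-.272)):
    a=np.linspace(0,6.283,60)
    for n in("scene","top"):
        for r,z in((.015,.176),(.034,.13)):
            P=np.array([proj(n,[X[0]+r*np.cos(b),X[1]+r*np.sin(b),z]) for b in a]);print(X,n,r,P.min(0),P.max(0))
```

```text
[ 0.616  -0.2713  0.176 ] [ 0.608  -0.2733  0.176 ] [ 0.6096 -0.2742  0.1701]
(0.607, -0.273) scene 0.015 [194.383  205.2275] [209.721  215.6945]
(0.607, -0.273) scene 0.034 [189.6498 214.7115] [223.0606 238.5198]
(0.607, -0.273) top 0.015 [439.0326 157.4031] [454.4814 172.2469]
(0.607, -0.273) top 0.034 [423.7934 155.1521] [456.8088 186.9776]
(0.612, -0.272) scene 0.015 [194.5041 206.9026] [209.911  217.4654]
(0.612, -0.272) scene 0.034 [189.7458 216.338 ] [223.301  240.3559]
(0.612, -0.272) top 0.015 [438.4422 154.9408] [453.8726 169.751 ]
(0.612, -0.272) top 0.034 [423.2529 152.8406] [456.2317 184.5982]
(0.617, -0.272) scene 0.015 [194.1128 208.6185] [209.5937 219.2798]
(0.617, -0.272) scene 0.034 [189.3463 218.0032] [223.0563 242.2367]
(0.617, -0.272) top 0.015 [438.3664 152.4908] [453.7795 167.268 ]
(0.617, -0.272) top 0.034 [423.1973 150.5404] [456.1414 182.2312]
```

Run:
```python
from h import *
np.set_printoptions(precision=3,suppress=True)
u=np.array([-.38,.925,0]);x=-u;y=np.array([0,0,-1.]);R=Ro.from_matrix(np.c_[x,y,np.cross(x,y)])
print(togo([.612,-.273,.144],R))
```

```text
(array([0.043, 1.171, 0.006]), array([-0.021,  0.068,  0.022]))
```

```bash
python3 -m creep '{"rotation":[[0,0,0],[0,0,0],[0,0,0],[0,0,0],[0,0,0],[0,0,0],[0,0,0],[0,0,0]],"travel":[[0.04,0.4,0.01],[0.04,0.8,0.01],[0.04,1.17,0.01],[0.04,1.17,0.01],[0.04,1.17,0.01],[0.04,1.17,0.01],[0.04,1.17,0.01],[0.04,1.17,0.01]],"gripper":[60,60,60,60,20,20,20,20]}'
```

```text
time_s: 3.32
eef_pos: [0.6121, -0.2729, 0.1437]
ee_rot: [-0.588, 0.391, -0.393, 0.589]
wrist_force: [-1.3, 2.8, 5.6]
finger_gap: 0.0286
```

```bash
python3 -m creep '{"rotation":[[0,0,0],[0,0,0],[0,0,0],[0,0,0],[0,0,0],[0,0,0]],"travel":[[0,-0.015,0],[0,-0.03,0],[0,-0.05,0],[0,-0.067,0],[0,-0.067,0],[0,-0.067,0]],"gripper":[20,20,20,20,20,20]}'
python3 - <<'E'
from h import *
import cv2
s=manip.read_state();print(s["eef_pos"],s["wrist_force"])
a=cams.camera("scene")[:,:,::-1];cv2.imwrite("pics/c3.png",cv2.resize(a[165:285,150:270],(600,600),interpolation=2))
E
```

```text
time_s: 4.08
eef_pos: [0.6115, -0.2729, 0.1455]
ee_rot: [-0.589, 0.392, -0.392, 0.589]
wrist_force: [3.5, 0.8, -2.3]
finger_gap: 0.0286
[ 0.61145891 -0.27289026  0.14553003] [ 3.51154928  0.80496185 -2.25641771]
```

View pics/c3.png

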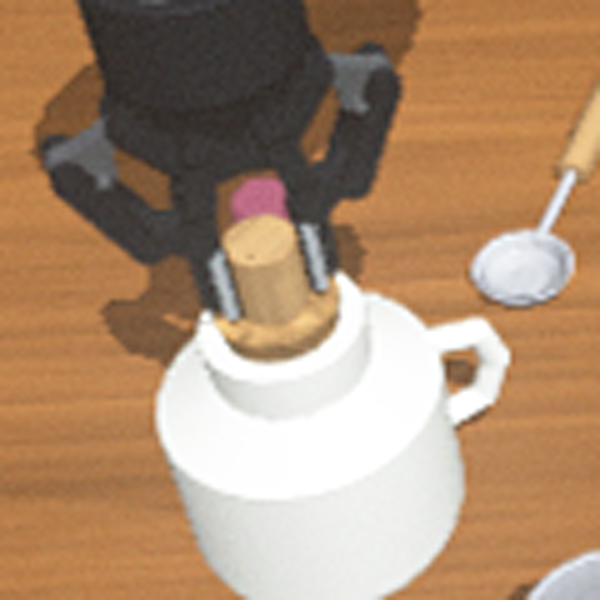

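The grip is on the right knob, with the pads at crop (225,285) and (315,255) either side of it. It rose only about 2 mm, so I'll ease up further.

```bash
python3 -m creep '{"rotation":[[0,0,0],[0,0,0],[0,0,0],[0,0,0]],"travel":[[0,-0.015,0],[0,-0.03,0],[0,-0.03,0],[0,-0.03,0]],"gripper":[20,20,20,20]}'
python3 - <<'E'
from h import *
s=manip.read_state();print(s["eef_pos"],s["wrist_force"])
E
```

```text
time_s: 4.62
eef_pos: [0.6114, -0.2731, 0.1477]
ee_rot: [0.589, -0.392, 0.392, -0.589]
wrist_force: [0.2, 1.4, -1.1]
finger_gap: 0.0285
[ 0.61137109 -0.27307327  0.14773297] [ 0.22552403  1.3620162  -1.10824769]
```

```bash
python3 -m creep '{"rotation":[[0,0,-0.3],[0,0,-0.6],[0,0,-0.9],[0,0,-1.2],[0,0,-1.5],[0,0,-1.8],[0,0,-1.8],[0,0,-1.8]],"travel":[[-0.009,0,0],[-0.018,0,0],[-0.028,0.001,0],[-0.037,0.002,0],[-0.046,0.004,0],[-0.055,0.005,0],[-0.055,0.005,0],[-0.055,0.005,0]],"gripper":[20,20,20,20,20,20,20,20]}'
python3 - <<'E'
from h import *
import cv2
s=manip.read_state();R=Ro.from_quat(s["ee_rot"]).as_matrix();print(s["eef_pos"],s["wrist_force"],s["wrist_torque"],"up",-R[:,1], np.degrees(np.arccos(-R[2,1]*-1*-1)))
a=cams.camera("scene")[:,:,::-1];cv2.imwrite("pics/c4.png",cv2.resize(a[165:285,150:270],(600,600),interpolation=2))
E
```

```text
time_s: 5.62
eef_pos: [0.6105, -0.27, 0.1476]
ee_rot: [0.623, -0.334, 0.446, -0.549]
wrist_force: [3.9, -1.7, 2.3]
finger_gap: 0.0286
[ 0.61047488 -0.26997779  0.14759557] [ 3.90499071 -1.6849075   2.29971876] [-0.16203639 -0.34737739  0.01162417] up [-0.0731788   0.17282516  0.98223028] 10.81740533518512
```

View pics/c4.png

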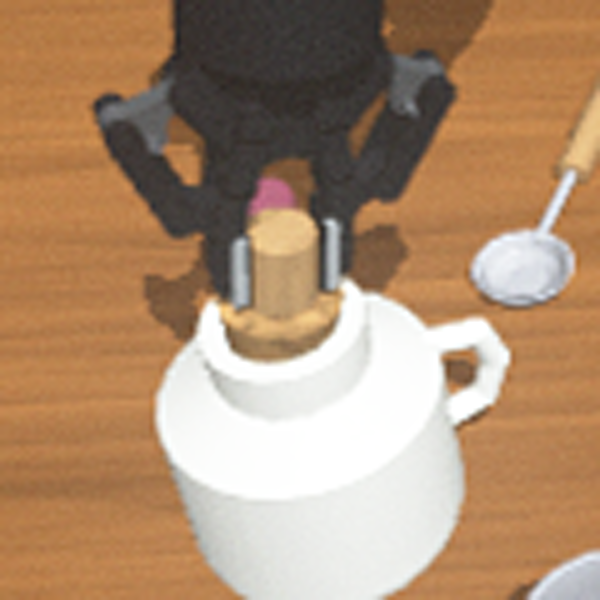

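The knob is tilted about 11° towards the ear, the jar has not moved and the forces are low. Now the other way.

```bash
python3 -m creep '{"rotation":[[0,0,0.4],[0,0,0.8],[0,0,1.2],[0,0,1.6],[0,0,2.0],[0,0,2.4],[0,0,2.8],[0,0,3.2],[0,0,3.6],[0,0,3.6],[0,0,3.6]],"travel":[[0.012,0,0],[0.025,0.001,0],[0.037,0.002,0],[0.049,0.004,0],[0.061,0.006,0],[0.073,0.009,0],[0.085,0.013,0],[0.097,0.016,0],[0.109,0.021,0],[0.109,0.021,0],[0.109,0.021,0]],"gripper":[20,20,20,20,20,20,20,20,20,20,20]}'
python3 - <<'E'
from h import *
import cv2
s=manip.read_state();R=Ro.from_quat(s["ee_rot"]).as_matrix();print(s["eef_pos"],s["wrist_force"],s["wrist_torque"],"up",-R[:,1])
a=cams.camera("scene")[:,:,::-1];cv2.imwrite("pics/c5.png",cv2.resize(a[165:285,150:270],(600,600),interpolation=2))
E
```

```text
time_s: 7.05
eef_pos: [0.6126, -0.2754, 0.1467]
ee_rot: [-0.549, 0.446, -0.334, 0.623]
wrist_force: [-0.1, 2.5, 0.3]
finger_gap: 0.0284
[ 0.61257559 -0.27540996  0.14670816] [-0.07331258  2.50544094  0.34995911] [ 0.53116335  0.01701613 -0.02800914] up [ 0.07350454 -0.1735261   0.98208237]
```

View pics/c5.png

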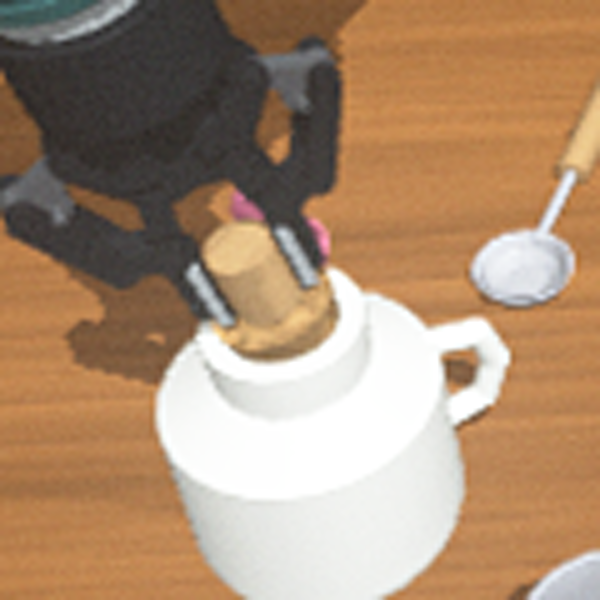

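The stopper is tilted about 10.8° the other way and the jar is unmoved. Next, bring it upright, then lift.

```bash
python3 -m creep '{"rotation":[[0,0,-0.45],[0,0,-0.9],[0,0,-1.35],[0,0,-1.8],[0,0,-1.8]],"travel":[[-0.014,0,0],[-0.028,0.001,0],[-0.041,0.003,0],[-0.055,0.005,0],[-0.055,0.005,0]],"gripper":[20,20,20,20,20]}'
python3 -m creep '{"rotation":[[0,0,0],[0,0,0],[0,0,0],[0,0,0],[0,0,0],[0,0,0],[0,0,0],[0,0,0]],"travel":[[0,-0.06,0],[0,-0.13,0],[0,-0.22,0],[0,-0.35,0],[0,-0.6,0],[0,-0.9,0],[0,-1.1,0],[0,-1.1,0]],"gripper":[20,20,20,20,20,20,20,20]}'
python3 - <<'E'
from h import *
import cv2
np.set_printoptions(precision=3,suppress=True)
a=cams.camera("scene")[:,:,::-1];b=cams.camera("top")[:,:,::-1];cv2.imwrite("pics/s6.png",a);cv2.imwrite("pics/t6.png",b)
b0=cv2.imread("pics/top0.png")
a=cv2.resize(a[130:290,150:350],(800,640),interpolation=2)[:,:480];b=cv2.resize(b0[220:300,210:350][:,60:140],(320,320),interpolation=2)
c=cv2.resize(cv2.imread("pics/s6.png")[180:230,300:380],(320,200),interpolation=2)
v=np.zeros((600,800,3),np.uint8);v[:,:480]=a[:600];v[:320,480:]=b;v[330:530,480:]=c;cv2.imwrite("pics/c6.png",v)
s=manip.read_state();print(s["wrist_force"])
R=Ro.from_quat(s["ee_rot"]);print(-R.as_matrix()[:,1])
x=np.array([.38,-.925,0]);y=np.array([0,0,-1.]);Rt=Ro.from_matrix(np.c_[x,y,np.cross(x,y)])
print(togo([.433,.008,.213],Rt))
E
```

```text
time_s: 7.72
eef_pos: [0.6113, -0.2727, 0.1478]
ee_rot: [0.589, -0.391, 0.392, -0.589]
wrist_force: [0.5, 0.3, -0.7]
finger_gap: 0.0286
time_s: 8.72
eef_pos: [0.612, -0.2732, 0.2155]
ee_rot: [-0.588, 0.391, -0.393, 0.589]
wrist_force: [-0.5, 0.2, -0.5]
finger_gap: 0.0288
[ 0.513  0.042 -0.054]
[ 0. -0.  1.]
(array([-5.467,  0.006, -0.936]), array([ 0.003,  0.061, -0.005]))
```

View pics/c6.png

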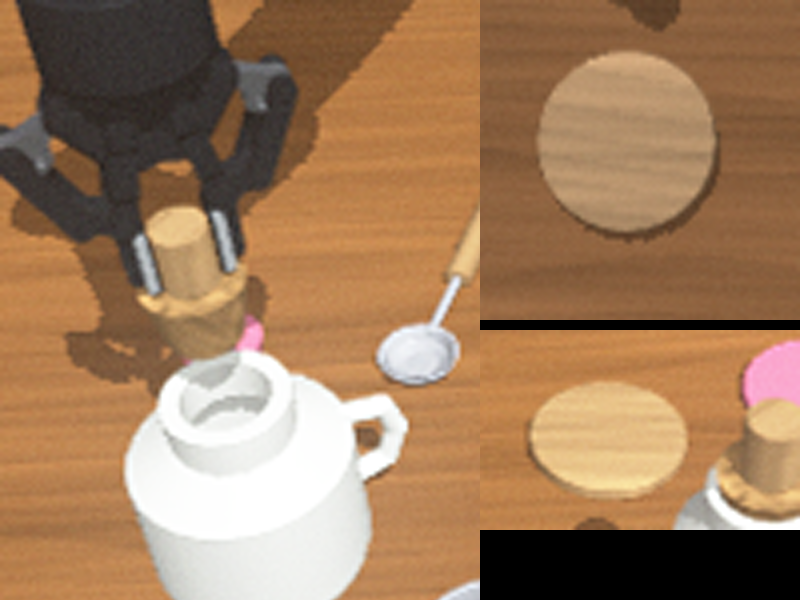

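The stopper is out and held upright, and the jar is open and standing. The coaster centre is at top (306.8,255.3) and scene (332,206.5), which gives about (0.436, 0.0075).

```bash
python3 -m creep '{"rotation":[[0,0,0],[0,0,0],[0,0,0],[0,0,0],[0,0,0],[0,0,0],[0,0,0],[0,0,0],[0,0,0],[0,0,0]],"travel":[[-0.7,0,-0.11],[-1.5,0,-0.25],[-2.3,0,-0.38],[-3.1,0,-0.5],[-3.9,0,-0.64],[-4.6,0,-0.76],[-5.2,0,-0.86],[-5.44,0,-0.89],[-5.44,0,-0.89],[-5.44,0,-0.89]],"gripper":[20,20,20,20,20,20,20,20,20,20]}'
python3 -m creep '{"rotation":[[0,0,0],[0,0,0],[0,0,0],[0,0,0],[0,0,0],[0,0,0],[0,0,0]],"travel":[[0,0.5,0],[0,1.1,0],[0,1.7,0],[0,2.2,0],[0,2.5,0],[0,2.58,0],[0,2.58,0]],"gripper":[20,20,20,20,20,20,20]}'
python3 - <<'E'
from h import *
import cv2
s=manip.read_state();print(s["eef_pos"],s["wrist_force"])
a=cams.camera("scene")[:,:,::-1];cv2.imwrite("pics/c7.png",cv2.resize(a[125:245,270:390],(600,600),interpolation=2))
E
```

```text
time_s: 10.07
eef_pos: [0.4367, 0.0068, 0.2134]
ee_rot: [0.589, -0.392, 0.392, -0.588]
wrist_force: [-0.3, -0.0, -0.9]
finger_gap: 0.0285
time_s: 10.95
eef_pos: [0.4366, 0.0071, 0.059]
ee_rot: [-0.588, 0.392, -0.392, 0.588]
wrist_force: [-0.2, -0.2, 0.1]
finger_gap: 0.0285
[0.43663947 0.00705845 0.05897661] [-0.23510788 -0.20941314  0.07866875]
```

View pics/c7.png

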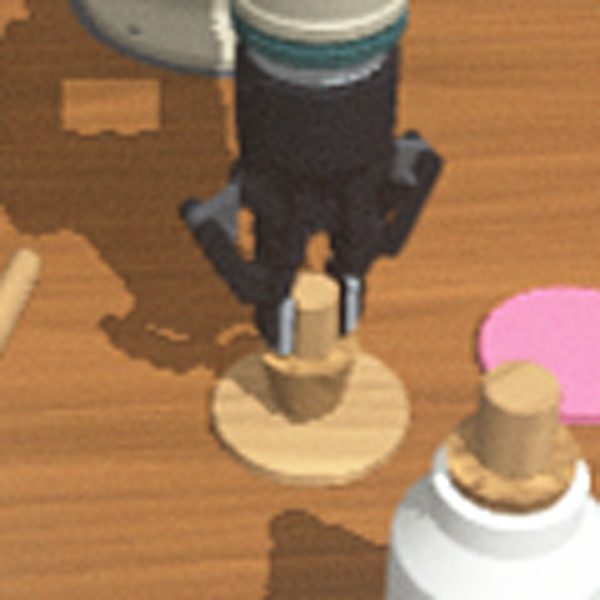

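The stopper is upright above the middle of the coaster, with its foot at about crop (308,402) and the coaster centre at about (311,410). I'll lower it gently.

```bash
python3 -m creep '{"rotation":[[0,0,0],[0,0,0],[0,0,0],[0,0,0],[0,0,0]],"travel":[[0,0.03,0],[0,0.06,0],[0,0.09,0],[0,0.1,0],[0,0.1,0]],"gripper":[20,20,20,20,20]}'
```

```text
time_s: 11.62
eef_pos: [0.4363, 0.0076, 0.0528]
ee_rot: [-0.589, 0.392, -0.392, 0.589]
wrist_force: [0.1, -0.5, -0.7]
finger_gap: 0.0283
```

```bash
python3 -m creep '{"rotation":[[0,0,0],[0,0,0],[0,0,0],[0,0,0]],"travel":[[0,0.015,0],[0,0.03,0],[0,0.03,0],[0,0.03,0]],"gripper":[20,20,20,20]}'
```

```text
time_s: 12.12
eef_pos: [0.4363, 0.0075, 0.051]
ee_rot: [-0.589, 0.392, -0.392, 0.589]
wrist_force: [-0.4, 0.7, -1.4]
finger_gap: 0.0285
```

```bash
python3 -m creep '{"rotation":[[0,0,0],[0,0,0],[0,0,0],[0,0,0]],"travel":[[0,0.012,0],[0,0.025,0],[0,0.025,0],[0,0.025,0]],"gripper":[20,20,20,20]}'
```

```text
time_s: 12.62
eef_pos: [0.4366, 0.0076, 0.0509]
ee_rot: [-0.588, 0.392, -0.392, 0.589]
wrist_force: [-5.4, 0.9, 11.7]
finger_gap: 0.0287
```

Contact at z = 0.051, with 12 N. Now release and retreat.

```bash
python3 -m creep '{"rotation":[[0,0,0],[0,0,0],[0,0,0],[0,0,0],[0,0,0],[0,0,0],[0,0,0],[0,0,0],[0,0,0],[0,0,0]],"travel":[[0,-0.012,0],[0,-0.012,0],[0,-0.012,0],[0,-0.012,0],[0,-0.012,0],[0,-0.4,0],[0,-1,0],[0,-2,0],[0,-2.5,0],[0,-2.5,0]],"gripper":[28,34,42,55,55,55,55,55,55,55]}'
python3 - <<'E'
from h import *
import cv2
a=cams.camera("scene")[:,:,::-1];s=manip.read_state();print(s["wrist_force"],s["time_s"])
cv2.imwrite("pics/c8.png",cv2.resize(a[100:300,150:400],(750,600),interpolation=2))
E
```

```text
time_s: 13.88
eef_pos: [0.4375, 0.0074, 0.2021]
ee_rot: [-0.588, 0.39, -0.393, 0.59]
wrist_force: [-0.8, -0.2, -0.3]
finger_gap: 0.055
[-0.4668429   0.76566022 -0.60888638] 13.925
```

View pics/c8.png

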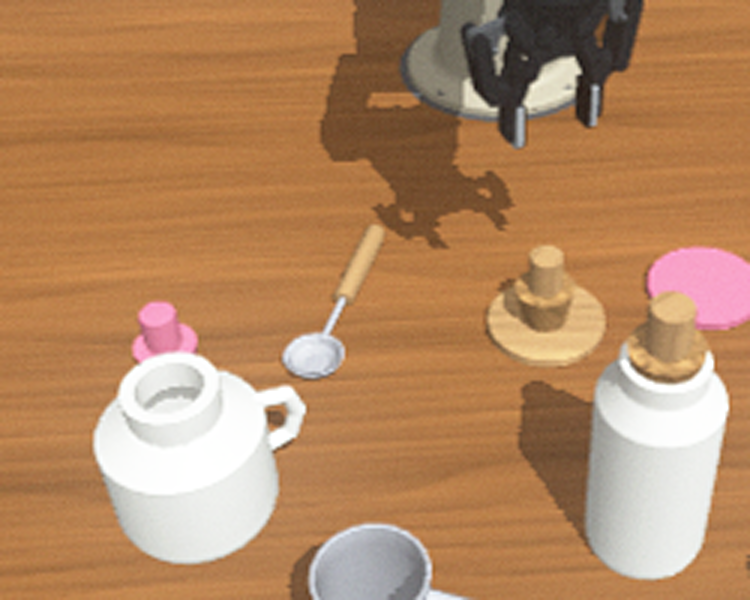

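The stopper stands upright near the middle of the coaster at crop (545,295). The jar at crop (190,450) stands open in its place, and the gripper is clear.

```bash
python3 -c "from plant import job_done; print(job_done())"
```

```text
the job is handed in; nothing more can be done
None
```

The eared bean jar is open, its stopper stands upright, narrow end down, near the middle of the pale coaster, and the job is handed in. The robot's clock was at about 13.9 s of the 46 s allowed.

- **Rocking:** I eased the stopper up about 4 mm. I then rocked it about 11° towards the ear and 11° the other way with the foot still in the neck, brought it upright and lifted it out. The angles are the tool's measured tilt, and the pictures showed the knob tilting with it.
- **Last checks:** the final picture shows the stopper upright on the coaster, the jar standing where it was, and the gripper clear with the wrist force near zero. The highest wrist force I read was about 12 N, when the stopper touched down.
- **Disagreements:** the first easing move of 4 mm raised the tool only about 2 mm, so I added another small lift. The two cameras also differed by about 8 mm in x on the jar and the coaster, so I used values in between.

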